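# Lock the oil stone into its honing holder

## Robot

A 6-joint arm with a two-finger parallel gripper is mounted at the origin on a cart in front of the work surface, level with it; the furniture and walls round the work are solid. World frame = base frame: x ahead of the robot, y to its left, z up, the work surface at z = 0. Lengths are in m, angles in rad, forces in N, time in s.
With the tool pointing down it reaches from about 0.3 to 0.775 m from the base axis. Payload 14.6 kg.
Tool frame: the origin (TCP) lies midway between the tips of the shut fingers; the grasp point (between the pads) lies 19 mm behind it (manip.grip_depth is the distance from the TCP to the grasp point, in m); z points along the fingers, y is the line along which they close (so a half turn about z gives the same grasp; the last joint's range is limited). The gripper opens to 85 mm and grips with 20 to 120 N. Pads are 22 mm wide; open, the fingers measure 114 mm over their backs; the gripper's body (76 mm by 85 mm) begins 54 mm behind the grasp point. The pads swing forward as they close: fully open they stand 13 mm farther back than shut.
Start: joints at [-1.266, 0.3, 1.521, -0, 1.321, -0.067], TCP at [0.2, -0.512, 0.231] pointing down, gripper open.
Joint ranges: [-3.03, 3.03], [-0.79, 2.21], [0.23, 2.52], [-1.04, 4.18], [0, 3.07], [-2.55, 2.55]. Speed limits (rad/s): [2.22, 2.22, 2.57, 3.14, 3.14, 3.14].

## Interface

Orientations are given as a unit quaternion [x, y, z, w].
In Python, from station import manip gives the robot as it stands.
- The arm moves only by the tool send_rows, never from a script. Its argument "moves" is a list of rows, each an object with "turn": the turn, a rotation vector about the world's x, y, z in units of 6 degrees (1.0 is 6 degrees), a list of three; "xyz": the shift along the world's x, y, z in m, a list of three; "jaw": the closure, from 0 (fully open) to 1 (shut). A call has 1 to 12 rows; each row shifts and turns the commanded pose from where the row before left it; what a row does not reach is not made up. A row lasts 1/12 s, in which the tool goes at most 41.7 mm and 7.16 degrees, less where a joint would pass 70% of its speed; a pose out of reach is approached as far as the arm can. A call is refused whole if a number of a shift passes 0.0417 or a number of a turn 1, either way. A call with a gripper value outside its range is refused whole. The fingers move at their own pace and stop on an object; the grip force is fixed at half the most. Time passes only in rows, so rows that do not move let the fingers close. It gives the time, the measured TCP pose, the force, the opening and the grip force at its end, in the units of the state.
- manip.state(): the state, without advancing time (a new reading comes with each control period).
- manip.capture(name): name is "scene" or "top" or "wrist"; returns the picture (480x640x3 uint8, blue, green, red); there is no depth.
- manip.camera_info(name): a dict with "vfov" (degrees; the focal length in pixels is half the picture's height over the tangent of half this angle, whatever the lens; pixels are square), "cx", "cy" (the principal point, pixels), "R" (3x3) and "t" (3): a world point X has camera coordinates R X + t; the wrist camera has in their place "hand_eye" (4x4, takes a point from camera to tool coordinates, whose origin is the TCP and whose axes are the flange's). Camera axes: x right, y down, z forward; pixel columns grow to the right and rows downward; lengths in m; the calibration is good to about 2 mm. A picture is of the moment at which its call begins: read the wrist's pose just before it. camera_info takes no time and is no camera call.
- manip.hand_in(): hands the job in; it is judged then, once.
The state is a dict: "clock": time; "joints": joint angles; "qvel": joint speeds; "tau": joint torques, N m; "ee_pos": TCP position; "tool_rot": TCP orientation; "wrist_force": force on the tool from outside, world axes, zero at the start; "moment": the same for the moment, N m; "grip_width": opening from 0.0 (shut) to 1.0 (fully open); "grip_force": force on a finger pad.
Only numpy, scipy, OpenCV 4.12 (cv2) and the standard library are available. Lean on these libraries where they do the work, as an engineer would, in place of code of your own. Each camera call takes 0.05 s, during which the arm holds its last target. There are 200 camera calls.

## Task

Get the oil stone ready for honing: push it along the channel of its grey holder until it is fully home against the end stop, then hang the loose steel keeper bar by its eye over the holder's upright post so that it lies across the channel's open end behind the stone, and press the bar down until the spring catch snaps over its free end and the bar lies flat on its seats at both ends. Do not knock over the oil can.

Things in the scene. Friction and masses are not known exactly. Their poses are not given: they have to be found in the camera images.
- stone_holder: Grey cast stone holder fixed to the bench. Origin on the bench under the middle of its open end (the gate); z up, +x along the channel from the gate to the end stop, +y towards the post. Deck 8 mm high, x = -26 to 200 mm. Rails: inner faces y = +-33 mm, x = 23 to 171 mm, tops 22 mm high. The keeper bar's place runs along y at x = 0, from the post at y = 56 mm to the saddle at y = -50 mm.
- end_stop (a point): Middle of the end stop's face at deck height: holder frame (183, 0, 8) mm; the stop's top is 28 mm above the bench. (Beyond the work the microscope's eyepieces overhang the bench: from x = 0.56 m on, y = -0.14 to 0.02 m, 0.17 m up; keep the wrist clear of them.)
- oil_stone: Oil stone in a brown wooden block, 62 wide, 168 long, 33 mm high (wood 22 mm high at the ends; the grey stone starts 9 mm in); 0.25 to 0.5 kg. Origin mid underside, own y along its length. Starts loose on the deck between the rails, long axis along holder x, pulled back 35 to 65 mm so that its near end bars the gate. Home: origin at holder x = 99 mm, near end x = 15 mm, top 41 mm above bench.
- keeper_bar: Loose flat steel bar, 22 mm wide, 10 mm thick, 0.15 to 0.3 kg, lying flat, tab up. Origin on the eye's axis at the underside; z up; it runs along its own -y to a square free end at y = -118 mm. Eye: ring, outer diameter 34, inner 15 mm. Fitted: origin on the post's axis, underside 18 mm above the bench, axes parallel to the holder's, 4 mm clear of the stone's near end.
- bar_tab (a point): Middle of the top of the bar's upright finger tab (bar frame 0, -54, 46 mm; centre of mass close by). The tab is 10 mm thick along the bar's x, 36 mm long along its y, 36 mm high above the bar. On the fitted bar its top is 64 mm above the bench, so fingers kept above 43 mm clear the stone.
- bar_end (a point): On the bar's underside, 12 mm short of its free end (bar frame 0, -106, 0 mm); fitted, it lies over the saddle pad. Press on the bar's top, 10 mm above this, between 88 and 106 mm from the eye's axis.
- post_foot (a point): On the post's axis at the top of the boss on which the eye rests: holder frame (0, 56, 18) mm. The steel post is 12 mm thick and rises 28 mm above this point, the last 8 mm a cone down to 5 mm.
- saddle (a point): Middle of the saddle pad on which the bar's free end rests: holder frame (0, -50, 18) mm. The pad stands between two lugs with flared tops, 26 mm apart along the holder's x, tops 8 mm above the pad.
- catch_leaf (a joint): Bent spring-steel leaf, 18 mm wide, just past the bar's free end. Its nose hooks 4 mm over the fitted bar, 1 mm above its top; a sloping lead-in rises to 47 mm above the bench. Rad: 0 at rest, about 0.2 as the bar's end passes the nose, then back to 0. It holds the bar's end up 16 to 18 mm above the saddle until pressed past: 5 to 13 N at the free end, 8 to 20 N at the tab.
- oil_can: Flat upright can of honing oil with a cork-coloured cap, 38 x 60 x 137 mm, standing loose behind the work; origin mid underside. Not to be knocked over.

How it is judged:
By the outcome, as a careful person would: the job done as asked, in the order asked, and still so for the second after the job is handed in, with the robot touching nothing.
It also fails if it takes over 56 s, if anything falls off the work surface, if the arm or the gripper's body presses on something with over 40 N, if the wrist force passes 120 N, or if a joint passes its speed limit or range.

## Working session

There is one attempt and no reset: what is moved stays moved. The work goes in short steps, Python scripts to look and compute and a tool call to move; the robot and the scene stay as the last step left them, time stands still between calls to the robot, and variables do not carry over. Pictures are saved under pics/ and viewed, at most 10 in all, crops included, and the job is handed in when it is done.

Besides the shell and the picture viewer there is one more tool, called after "Request:" by a JSON object that holds its "op" and its "data", one argument or row to a line. send_rows: Moves the arm, as the interface text tells. Its arguments: {"type":"object","properties":{"moves":{"type":"array"}},"required":["moves"]}

```bash
mkdir -p pics; ls; python3 - <<'E'
from station import manip
import cv2,numpy as np
for n in("scene","top"):
    cv2.imwrite(f"pics/{n}0.png",manip.capture(n)); c=manip.camera_info(n); print(n,{k:np.round(v,4).tolist() for k,v in c.items() if not isinstance(v,str)})
print(manip.camera_info("wrist")); print(manip.state())
E
```

```text
pics
scene {'vfov': 47.0894, 'cx': 319.5481, 'cy': 239.746, 'R': [[-0.8872, -0.4613, -0.0087], [-0.3217, 0.632, -0.7051], [0.3308, -0.6227, -0.7091]], 't': [0.4414, 0.2854, 0.9513]}
top {'vfov': 48.0017, 'cx': 318.5282, 'cy': 236.5489, 'R': [[-0.0159, -0.9999, -0.0061], [-0.9931, 0.0165, -0.1163], [0.1164, 0.0042, -0.9932]], 't': [-0.0697, 0.5517, 0.9882]}
{'vfov': 68.5088875377647, 'cx': 316.01715665343187, 'cy': 242.44185813700062, 'hand_eye': array([[-2.72628310e-04, -9.47212771e-01, -3.20605507e-01,
         8.37287795e-02],
       [ 9.99999333e-01, -6.18017268e-04,  9.75546938e-04,
        -6.94492659e-04],
       [-1.12219026e-03, -3.20605028e-01,  9.47212308e-01,
        -1.42174300e-01],
       [ 0.00000000e+00,  0.00000000e+00,  0.00000000e+00,
         1.00000000e+00]])}
{'clock': 0.1, 'joints': array([-1.26561411e+00,  3.00388450e-01,  1.52152895e+00, -8.89485225e-06,
        1.32070967e+00, -6.66476145e-02]), 'qvel': array([-2.92866418e-04, -1.83558851e-03, -7.63294341e-04, -1.25929949e-03,
       -1.10195684e-03,  2.74564525e-05]), 'tau': array([ 1.49379692e-03, -5.44380212e+01, -3.62368619e+01, -6.04621164e-05,
        3.06607486e-03,  1.80246474e-05]), 'ee_pos': array([ 0.19973231, -0.51222013,  0.23078871]), 'tool_rot': array([ 9.82767209e-01,  1.84846818e-01, -6.58173879e-05, -5.13018083e-04]), 'wrist_force': array([1.00481969, 0.07983722, 0.40145575]), 'moment': array([-0.01829616,  0.00433511,  0.00555908]), 'grip_force': 0.0, 'grip_width': 1.0005497320763916}
```

View pics/scene0.png

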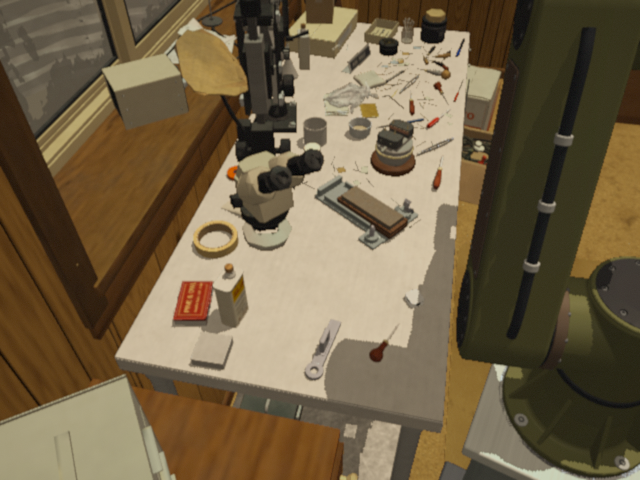

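View pics/top0.png

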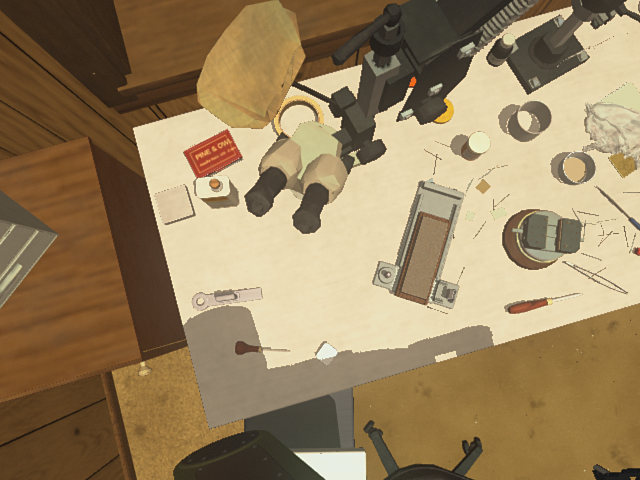

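The scene picture shows the bar at about (322,348) and the holder at (368,212). In the top picture the bar's eye is at (200,300), its free end at (261,293) and its tab at (228,296). The holder's post is at (385,274), its saddle and catch at (446,293), its end stop at (440,187), and the can's cap at (214,184).

```bash
cat > h.py <<'E'
import numpy as np,cv2
from scipy.spatial.transform import Rotation as Ro
from station import manip
def cam(n,st=None):
    c=manip.camera_info(n); f=240/np.tan(np.radians(c['vfov'])/2)
    if n=="wrist":
        st=st or manip.state(); T=np.eye(4);T[:3,:3]=Ro.from_quat(st['tool_rot']).as_matrix();T[:3,3]=st['ee_pos']
        M=T@c['hand_eye']; R=M[:3,:3].T; t=-R@M[:3,3]
    else: R,t=np.array(c['R']),np.array(c['t'])
    return f,c['cx'],c['cy'],R,t
def ray(C,p):
    f,cx,cy,R,t=C; d=R.T@np.array([(p[0]-cx)/f,(p[1]-cy)/f,1]); return -R.T@t,d/np.linalg.norm(d)
def plane(C,p,z):
    o,d=ray(C,p); return o+d*(z-o[2])/d[2]
def proj(C,X):
    f,cx,cy,R,t=C; q=R@np.array(X)+t; return np.array([cx+f*q[0]/q[2],cy+f*q[1]/q[2]])
def tri(obs):
    A=np.zeros((3,3));b=np.zeros(3)
    for C,p in obs:
        o,d=ray(C,p);P=np.eye(3)-np.outer(d,d);A+=P;b+=P@o
    X=np.linalg.solve(A,b); return X,[np.round(proj(C,X)-p,1).tolist() for C,p in obs]
E
python3 - <<'E'
from h import *
C=cam("top")
for n,p,z in [("eye",(200,300),.01),("end",(261,293),.01),("tab",(228,296),.046),("post",(385,272),.046),("saddle",(446,293),.02),("stoptop",(440,187),.028),("can",(213,187),.137),("gateL",(395,292),.02),("gateR",(430,303),.02)]: print(n,plane(C,p,z).round(3))
print(Ro.from_quat(manip.state()['tool_rot']).as_matrix().round(2))
E
```

```text
eye [0.435 0.15  0.01 ]
end [0.446 0.033 0.01 ]
tab [0.441 0.09  0.046]
post [ 0.481 -0.201  0.046]
saddle [ 0.441 -0.318  0.02 ]
stoptop [ 0.643 -0.313  0.028]
can [0.627 0.101 0.137]
gateL [ 0.444 -0.221  0.02 ]
gateR [ 0.422 -0.287  0.02 ]
[[ 0.93  0.36 -0.  ]
 [ 0.36 -0.93  0.  ]
 [ 0.   -0.   -1.  ]]
```

Request:
{"op": "send_rows", "data": {
  "moves": [
    {"turn": [0, 0, 0.92], "xyz": [0.02, 0.032, 0], "jaw": 1},
    {"turn": [0, 0, 0.92], "xyz": [0.02, 0.032, 0], "jaw": 1},
    {"turn": [0, 0, 0.92], "xyz": [0.02, 0.032, 0], "jaw": 1},
    {"turn": [0, 0, 0.92], "xyz": [0.02, 0.032, 0], "jaw": 1},
    {"turn": [0, 0, 0.92], "xyz": [0.02, 0.032, 0], "jaw": 1},
    {"turn": [0, 0, 0.92], "xyz": [0.02, 0.032, 0], "jaw": 1},
    {"turn": [0, 0, 0.92], "xyz": [0.02, 0.032, 0], "jaw": 1},
    {"turn": [0, 0, 0.92], "xyz": [0.02, 0.032, 0], "jaw": 1},
    {"turn": [0, 0, 0.92], "xyz": [0.018, 0.03, 0], "jaw": 1},
    {"turn": [0, 0, 0], "xyz": [0, 0, 0], "jaw": 1},
    {"turn": [0, 0, 0], "xyz": [0, 0, 0], "jaw": 1}
  ]
}}

```text
clock: 1.02
ee_pos: [0.3783, -0.2252, 0.2312]
tool_rot: [0.813, 0.582, -0.0, -0.0]
wrist_force: [0.1, -0.8, -1.0]
grip_width: -0.002
grip_force: 0.0
```

```bash
python3 - <<'E'
from h import *
import pickle
C=cam("wrist"); im=manip.capture("wrist"); cv2.imwrite("pics/w1.png",im); pickle.dump(C,open("w1.pkl","wb"))
for n,X in dict(post=(.481,-.201,.046),saddle=(.441,-.318,.018)).items(): print(n,proj(C,X))
E
```

```text
post [414.04209612 155.24267967]
saddle [397.14123744 269.13132117]
```

View pics/w1.png

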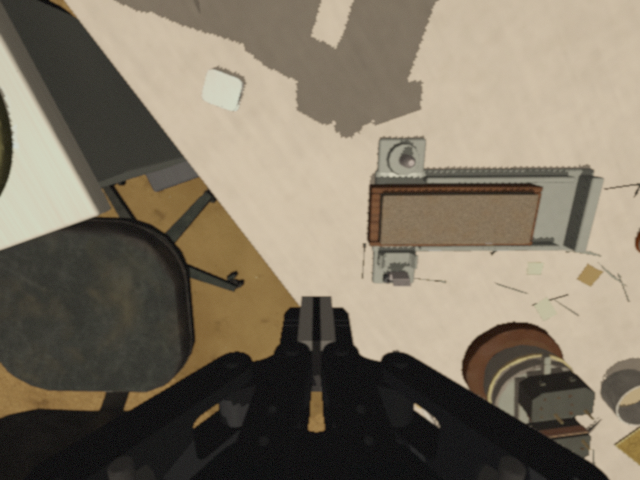

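The wrist picture shows the post at (405,156), the stone's near end at column 372, the saddle and catch at (398,265), and the end stop near column 585.

Request:
{"op": "send_rows", "data": {
  "moves": [
    {"turn": [0, 0, 0], "xyz": [0.015, 0.01, -0.025], "jaw": 1},
    {"turn": [0, 0, 0], "xyz": [0.015, 0.01, -0.025], "jaw": 1},
    {"turn": [0, 0, 0], "xyz": [0.015, 0.01, -0.025], "jaw": 1},
    {"turn": [0, 0, 0], "xyz": [0, 0, 0], "jaw": 1},
    {"turn": [0, 0, 0], "xyz": [0, 0, 0], "jaw": 1}
  ]
}}

```text
clock: 1.48
ee_pos: [0.4222, -0.1969, 0.1553]
tool_rot: [0.815, 0.58, -0.001, -0.001]
wrist_force: [-0.4, -0.8, 1.4]
grip_width: -0.001
grip_force: 0.0
```

```bash
python3 - <<'E'
from h import *
import pickle
C2=cam("wrist"); im2=manip.capture("wrist"); pickle.dump(C2,open("w2.pkl","wb"))
im=cv2.imread("pics/w1.png")
cv2.imwrite("pics/w2full.png",im2)
a=cv2.resize(im[120:300,350:615],None,fx=3,fy=3,interpolation=cv2.INTER_CUBIC)[:, :795]
print(a.shape)
cv2.imwrite("pics/c1.png",a)
E
```

```text
(540, 795, 3)
```

View pics/w2full.png

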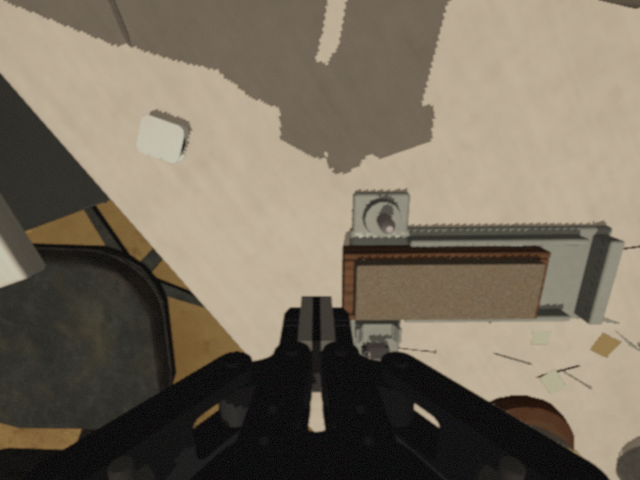

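View pics/c1.png

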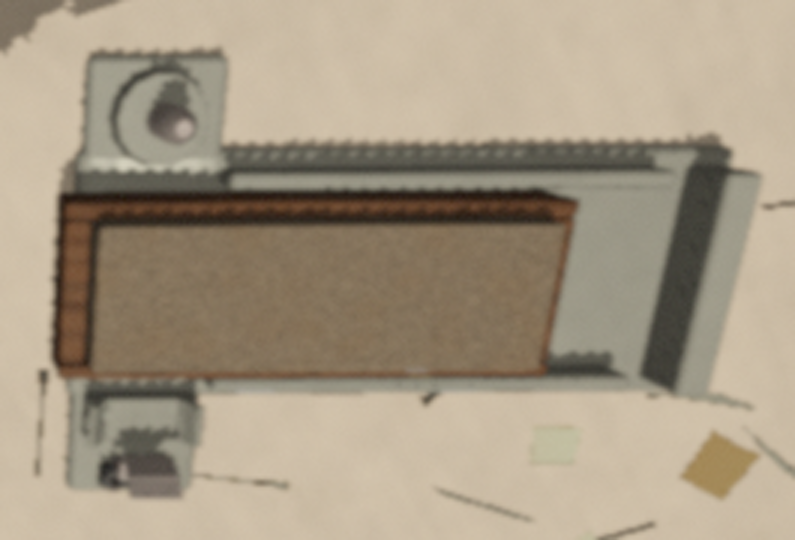

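The w2 picture shows the post tip at about (391,226), the boss at (384,216), the stone's near end at columns 343–355, and the saddle hidden behind the fingers. In the crop of w1, the post tip is at crop (183,128), the boss circle is centred at (158,114), the catch nose is at (155,465), and the saddle is around (140,425).

```bash
python3 - <<'E'
from h import *
import pickle
C1=pickle.load(open("w1.pkl","rb"));C2=pickle.load(open("w2.pkl","rb"))
c=lambda x,y:(350+(x-1)/3,120+(y-1)/3)
print("tip",tri([(C1,c(184,128)),(C2,(391,226))]))
print("boss",plane(C1,c(158,114),.018),plane(C2,(384,216),.018))
print("stone top near corners",[plane(C1,c(*p),.041).round(4) for p in [(97,222),(88,368),(572,215),(545,373)]])
print("wood near bottom",[plane(C1,c(*p),.030).round(4) for p in [(63,197),(56,362)]])
print("stop outer top corners", [plane(C1,c(*p),.028).round(4) for p in [(758,173),(706,396),(728,168),(677,388)]])
# yaw from the stone/grey edges in C2: line fit of brown mask
for n,C in(("w1",C1),("w2full",C2)):
    im=cv2.imread(f"pics/{n}.png"); h=cv2.cvtColor(im,cv2.COLOR_BGR2HSV)
    m=((h[...,0]<18)&(h[...,1]>95)&(h[...,2]>40)).astype('u1')*255; m[:,:330]=0; m[330:]=0; m[:150]=0
    m=cv2.morphologyEx(m,cv2.MORPH_CLOSE,np.ones((3,3)))
    cs=max(cv2.findContours(m,0,2)[0],key=cv2.contourArea); x,y,w,hh=cv2.boundingRect(cs); print(n,x,y,w,hh)
    # left edge points
    pts=[]
    for r in range(y+8,y+hh-8):
        q=np.where(m[r,x-2:x+30])[0]
        if len(q): pts.append(plane(C,(x-2+q[0],r),.03)[:2])
    vx,vy,x0,y0=cv2.fitLine(np.float32(pts),cv2.DIST_HUBER,0,.01,.01).ravel(); print("near end dir",np.degrees(np.arctan2(vy,vx))%180-90,(x0,y0))
E
```

```text
tip (array([ 0.48006486, -0.20890383,  0.03235395]), [[0.3, 0.1], [-0.3, -0.1]])
boss [ 0.47596269 -0.2042474   0.018     ] [ 0.47873687 -0.20392657  0.018     ]
stone top near corners [array([ 0.4448, -0.2267,  0.041 ]), array([ 0.429, -0.273,  0.041]), array([ 0.5877, -0.2732,  0.041 ]), array([ 0.5723, -0.3238,  0.041 ])]
wood near bottom [array([ 0.4378, -0.2179,  0.03  ]), array([ 0.4199, -0.2715,  0.03  ])]
stop outer top corners [array([ 0.6537, -0.2838,  0.028 ]), array([ 0.6307, -0.3575,  0.028 ]), array([ 0.6446, -0.279 ,  0.028 ]), array([ 0.6215, -0.3512,  0.028 ])]
w1 368 184 174 62
near end dir -18.320526 (np.float32(0.4305608), np.float32(-0.23930648))
w2full 343 246 207 74
near end dir -18.299934 (np.float32(0.4289478), np.float32(-0.24742304))
```

Request:
{"op": "send_rows", "data": {
  "moves": [
    {"turn": [0, 0, 0], "xyz": [-0.014, -0.019, -0.02], "jaw": 1},
    {"turn": [0, 0, 0], "xyz": [-0.014, -0.019, -0.02], "jaw": 1},
    {"turn": [0, 0, 0], "xyz": [0, 0, -0.03], "jaw": 1},
    {"turn": [0, 0, 0], "xyz": [0, 0, -0.03], "jaw": 1},
    {"turn": [0, 0, 0], "xyz": [0, 0, -0.025], "jaw": 1},
    {"turn": [0, 0, 0], "xyz": [0, 0, -0.012], "jaw": 1},
    {"turn": [0, 0, 0], "xyz": [0, 0, 0], "jaw": 1},
    {"turn": [0, 0, 0], "xyz": [0, 0, 0], "jaw": 1}
  ]
}}

```text
clock: 2.2
ee_pos: [0.3948, -0.2355, 0.0203]
tool_rot: [0.815, 0.58, 0.0, 0.0]
wrist_force: [0.5, -0.2, 0.3]
grip_width: -0.002
grip_force: 0.0
```

Request:
{"op": "send_rows", "data": {
  "moves": [
    {"turn": [0, 0, 0], "xyz": [0.0067, -0.0022, 0], "jaw": 1},
    {"turn": [0, 0, 0], "xyz": [0.0067, -0.0022, 0], "jaw": 1},
    {"turn": [0, 0, 0], "xyz": [0.0067, -0.0022, 0], "jaw": 1},
    {"turn": [0, 0, 0], "xyz": [0.0067, -0.0022, 0], "jaw": 1},
    {"turn": [0, 0, 0], "xyz": [0.0067, -0.0022, 0], "jaw": 1},
    {"turn": [0, 0, 0], "xyz": [0.0067, -0.0022, 0], "jaw": 1}
  ]
}}

```text
clock: 2.7
ee_pos: [0.4355, -0.2477, 0.0201]
tool_rot: [0.814, 0.581, -0.0, -0.0]
wrist_force: [-10.2, 3.5, 12.4]
grip_width: 0.003
grip_force: 7.1
```

Request:
{"op": "send_rows", "data": {
  "moves": [
    {"turn": [0, 0, 0], "xyz": [0.0057, -0.0019, 0], "jaw": 1},
    {"turn": [0, 0, 0], "xyz": [0.0057, -0.0019, 0], "jaw": 1}
  ]
}}

```text
clock: 2.87
ee_pos: [0.4469, -0.2516, 0.0201]
tool_rot: [0.814, 0.581, -0.0, -0.0]
wrist_force: [-9.3, 3.3, 12.3]
grip_width: -0.003
grip_force: 7.0
```

Request:
{"op": "send_rows", "data": {
  "moves": [
    {"turn": [0, 0, 0], "xyz": [0.0038, -0.0012, 0], "jaw": 1},
    {"turn": [0, 0, 0], "xyz": [0.0038, -0.0012, 0], "jaw": 1}
  ]
}}

```text
clock: 3.03
ee_pos: [0.4545, -0.2539, 0.0201]
tool_rot: [0.814, 0.581, -0.0, -0.0]
wrist_force: [-9.4, 2.4, 13.7]
grip_width: 0.0
grip_force: 7.0
```

Request:
{"op": "send_rows", "data": {
  "moves": [
    {"turn": [0, 0, 0], "xyz": [0.0028, -0.0009, 0], "jaw": 1},
    {"turn": [0, 0, 0], "xyz": [0.0019, -0.0006, 0], "jaw": 1}
  ]
}}

```text
clock: 3.2
ee_pos: [0.4592, -0.2554, 0.0201]
tool_rot: [0.814, 0.581, -0.0, -0.0]
wrist_force: [-9.0, 3.7, 13.3]
grip_width: -0.002
grip_force: 6.7
```

Request:
{"op": "send_rows", "data": {
  "moves": [
    {"turn": [0, 0, 0], "xyz": [0.0019, -0.0006, 0], "jaw": 1}
  ]
}}

```text
clock: 3.28
ee_pos: [0.461, -0.256, 0.0201]
tool_rot: [0.814, 0.581, -0.0, -0.0]
wrist_force: [-9.3, 3.6, 12.3]
grip_width: -0.002
grip_force: 6.7
```

Request:
{"op": "send_rows", "data": {
  "moves": [
    {"turn": [0, 0, 0], "xyz": [0.0019, -0.0006, 0], "jaw": 1}
  ]
}}

```text
clock: 3.37
ee_pos: [0.4627, -0.2565, 0.0201]
tool_rot: [0.814, 0.581, -0.0, -0.0]
wrist_force: [-16.6, 5.2, 14.7]
grip_width: -0.001
grip_force: 10.7
```

Force rising: near the stop.

Request:
{"op": "send_rows", "data": {
  "moves": [
    {"turn": [0, 0, 0], "xyz": [0.001, -0.0003, 0], "jaw": 1}
  ]
}}

```text
clock: 3.45
ee_pos: [0.4629, -0.2566, 0.0199]
tool_rot: [0.814, 0.581, -0.001, -0.001]
wrist_force: [-21.6, 5.7, 21.2]
grip_width: -0.001
grip_force: 14.4
```

Request:
{"op": "send_rows", "data": {
  "moves": [
    {"turn": [0, 0, 0], "xyz": [0.001, -0.0003, 0], "jaw": 1},
    {"turn": [0, 0, 0], "xyz": [0, 0, 0], "jaw": 1}
  ]
}}

```text
clock: 3.62
ee_pos: [0.463, -0.2566, 0.02]
tool_rot: [0.814, 0.581, -0.001, -0.002]
wrist_force: [-23.6, 6.7, 23.1]
grip_width: -0.006
grip_force: 16.0
```

Request:
{"op": "send_rows", "data": {
  "moves": [
    {"turn": [0, 0, 0], "xyz": [-0.009, 0.003, 0], "jaw": 1},
    {"turn": [0, 0, 0], "xyz": [-0.009, 0.003, 0.01], "jaw": 1},
    {"turn": [0, 0, 0], "xyz": [-0.01, 0, 0.03], "jaw": 1},
    {"turn": [0, 0, 0], "xyz": [-0.01, -0.02, 0.035], "jaw": 1},
    {"turn": [0, 0, 0], "xyz": [-0.01, -0.02, 0.035], "jaw": 1},
    {"turn": [0, 0, 0], "xyz": [-0.01, -0.02, 0.03], "jaw": 1},
    {"turn": [0, 0, 0], "xyz": [0, 0, 0.03], "jaw": 1},
    {"turn": [0, 0, 0], "xyz": [0, 0, 0], "jaw": 1},
    {"turn": [0, 0, 0], "xyz": [0, 0, 0], "jaw": 1}
  ]
}}

```text
clock: 4.37
ee_pos: [0.4072, -0.3117, 0.1909]
tool_rot: [0.814, 0.58, 0.0, 0.002]
wrist_force: [0.1, 0.3, -1.0]
grip_width: -0.001
grip_force: 0.0
```

```bash
python3 - <<'E'
from h import *
import pickle
C=cam("wrist"); im=manip.capture("wrist"); pickle.dump(C,open("w3.pkl","wb")); cv2.imwrite("pics/w3.png",im)
for X in [(.478,-.204,.046),(.443,-.305,.018)]: print(proj(C,X))
E
```

```text
[357.7130074  63.4127294]
[349.50252853 199.19040034]
```

Request:
{"op": "send_rows", "data": {
  "moves": [
    {"turn": [0, 0, 0], "xyz": [0.03, -0.01, 0], "jaw": 1},
    {"turn": [0, 0, 0], "xyz": [0.03, -0.01, 0], "jaw": 1},
    {"turn": [0, 0, 0], "xyz": [0.03, -0.01, 0], "jaw": 1},
    {"turn": [0, 0, 0], "xyz": [0.02, 0, 0], "jaw": 1},
    {"turn": [0, 0, 0], "xyz": [0, 0, 0], "jaw": 1},
    {"turn": [0, 0, 0], "xyz": [0, 0, 0], "jaw": 1}
  ]
}}

```text
clock: 4.92
ee_pos: [0.5169, -0.3402, 0.187]
tool_rot: [0.814, 0.581, -0.001, -0.002]
wrist_force: [-0.4, 0.7, 0.1]
grip_width: -0.002
grip_force: 0.0
```

```bash
python3 - <<'E'
from h import *
import pickle
C=cam("wrist"); im=manip.capture("wrist"); pickle.dump(C,open("w4.pkl","wb")); cv2.imwrite("pics/w4.png",im)
a=[]
for n in "34":
    C=pickle.load(open(f"w{n}.pkl","rb")); im=cv2.imread(f"pics/w{n}.png")
    p=proj(C,(.460,-.255,.03)).astype(int); x0,y0=p[0]-65,p[1]-100; print(n,x0,y0)
    a.append(cv2.resize(im[max(y0,0):y0+200,x0:x0+130],(390,600),interpolation=cv2.INTER_CUBIC) if y0>=0 else None)
cv2.imwrite("pics/c34.png",np.hstack(a))
E
```

```text
3 287 39
4 152 50
```

View pics/c34.png

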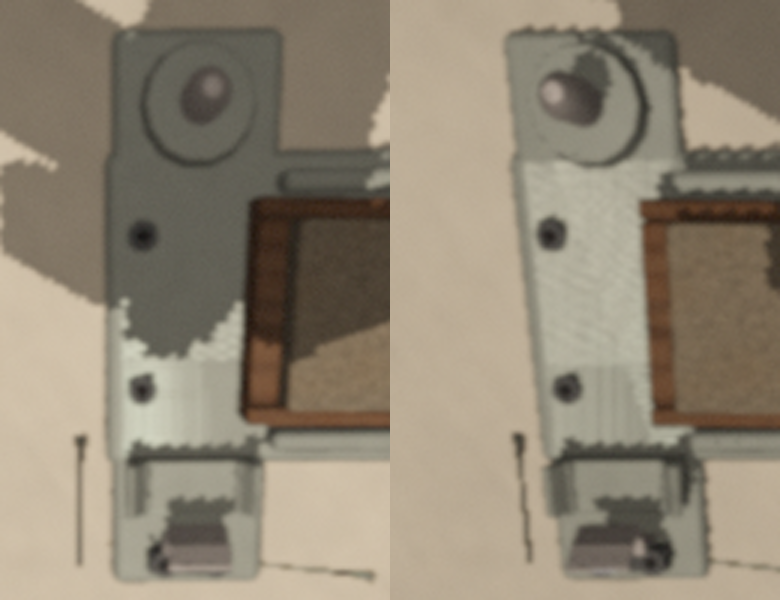

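The crops show the stone at home. The post tip is at c3 (212,83) and c4 (159,92), the boss is centred at c3 (200,102) and c4 (198,102), and the saddle lugs' midpoint is at c3 (193,485) and c4 (229,485). Deck bolts are also visible.

```bash
python3 - <<'E'
from h import *
import pickle
C3,C4=[pickle.load(open(f"w{n}.pkl","rb")) for n in "34"]
a=lambda x,y:(287+(x-1)/3,39+(y-1)/3); b=lambda x,y:(152+(x-1)/3,50+(y-1)/3)
P={}
for n,p,q in [("tip",(212,83),(159,92)),("boss",(200,102),(198,102)),("lugs",(193,485),(229,485)),("bolt1",(143,236),(162,234)),("bolt2",(142,388),(178,388)),("stoneL",(252,200),(252,203)),("stoneR",(242,415),(264,422)),("baseTL",(114,33),(118,35)),("baseBL",(115,578),(175,576))]:
    X,e=tri([(C3,a(*p)),(C4,b(*q))]); P[n]=X; print(n,X.round(4),e)
for s,t in [("lugs","boss"),("lugs","tip"),("bolt2","bolt1"),("stoneR","stoneL"),("baseBL","baseTL")]:
    d=(P[t]-P[s])[:2]; print(s,t,np.degrees(np.arctan2(d[1],d[0]))-90,np.linalg.norm(d))
E
```

```text
tip [ 0.4769 -0.2062  0.0471] [[0.0, 0.5], [-0.1, -0.5]]
boss [ 0.4776 -0.2059  0.0131] [[-0.0, -0.3], [0.1, 0.3]]
lugs [ 0.444  -0.3067  0.0171] [[0.0, 0.1], [-0.0, -0.1]]
bolt1 [ 0.4524 -0.2338  0.0079] [[-0.0, -0.4], [0.1, 0.4]]
bolt2 [ 0.4385 -0.2754  0.008 ] [[0.0, 0.2], [-0.0, -0.2]]
stoneL [ 0.4829 -0.235   0.0204] [[0.0, 0.2], [-0.0, -0.2]]
stoneR [ 0.4633 -0.2911  0.0229] [[0.1, 1.1], [-0.1, -1.1]]
baseTL [ 0.4614 -0.1809  0.0027] [[0.0, 0.1], [-0.0, -0.1]]
baseBL [ 0.4113 -0.3307  0.0048] [[0.0, 0.1], [-0.0, -0.1]]
lugs boss -18.46061545575438 0.10629326339220208
lugs tip -18.137133412016055 0.10580695752933379
bolt2 bolt1 -18.45582986491773 0.043864573970660604
stoneR stoneL -19.315483613183574 0.059388155899436815
baseBL baseTL -18.50043788345276 0.15790173017745474
```

Request:
{"op": "send_rows", "data": {
  "moves": [
    {"turn": [0, 0, 0.3], "xyz": [-0.03, 0.03, 0], "jaw": 1},
    {"turn": [0, 0, 0.3], "xyz": [-0.03, 0.03, 0], "jaw": 1},
    {"turn": [0, 0, 0.4], "xyz": [-0.03, 0.03, 0], "jaw": 1},
    {"turn": [0, 0, 0.4], "xyz": [-0.03, 0.035, 0], "jaw": 1},
    {"turn": [0, 0, 0.4], "xyz": [0, 0.037, 0], "jaw": 1},
    {"turn": [0, 0, 0.4], "xyz": [0, 0.037, 0], "jaw": 1},
    {"turn": [0, 0, 0.4], "xyz": [0, 0.037, 0], "jaw": 1},
    {"turn": [0, 0, 0.4], "xyz": [0, 0.037, 0], "jaw": 1},
    {"turn": [0, 0, 0.4], "xyz": [0, 0.037, 0], "jaw": 1},
    {"turn": [0, 0, 0.4], "xyz": [0, 0.037, 0], "jaw": 1},
    {"turn": [0, 0, 0.2], "xyz": [0, 0.033, 0], "jaw": 1},
    {"turn": [0, 0, 0], "xyz": [0, 0, 0], "jaw": 1}
  ]
}}

```text
clock: 5.97
ee_pos: [0.3998, 0.0378, 0.1891]
tool_rot: [0.674, 0.739, 0.0, -0.0]
wrist_force: [0.0, -1.2, -0.0]
grip_width: -0.005
grip_force: 0.0
```

Request:
{"op": "send_rows", "data": {
  "moves": [
    {"turn": [0, 0, 0], "xyz": [0, 0, 0], "jaw": 1},
    {"turn": [0, 0, 0], "xyz": [0, 0, 0], "jaw": 1}
  ]
}}

```text
clock: 6.13
ee_pos: [0.4005, 0.0334, 0.1891]
tool_rot: [0.676, 0.737, -0.0, -0.0]
wrist_force: [0.5, -0.0, 0.2]
grip_width: 0.005
grip_force: 0.0
```

```bash
python3 - <<'E'
from h import *
import pickle
C=cam("wrist"); im=manip.capture("wrist"); pickle.dump(C,open("w5.pkl","wb")); cv2.imwrite("pics/w5.png",im)
E
```

Request:
{"op": "send_rows", "data": {
  "moves": [
    {"turn": [0, 0, 0], "xyz": [0.03, 0, 0], "jaw": 1},
    {"turn": [0, 0, 0], "xyz": [0.03, 0, 0], "jaw": 1},
    {"turn": [0, 0, 0], "xyz": [0.02, 0, 0], "jaw": 1},
    {"turn": [0, 0, 0], "xyz": [0, 0, 0], "jaw": 1},
    {"turn": [0, 0, 0], "xyz": [0, 0, 0], "jaw": 1},
    {"turn": [0, 0, 0], "xyz": [0, 0, 0], "jaw": 1}
  ]
}}

```text
clock: 6.68
ee_pos: [0.4803, 0.033, 0.1889]
tool_rot: [0.676, 0.737, -0.0, -0.0]
wrist_force: [-0.6, 0.6, 0.0]
grip_width: -0.001
grip_force: 0.0
```

```bash
python3 - <<'E'
from h import *
import pickle
C=cam("wrist"); im=manip.capture("wrist"); pickle.dump(C,open("w6.pkl","wb")); cv2.imwrite("pics/w6.png",im)
a=[]
for n in "56":
    C=pickle.load(open(f"w{n}.pkl","rb")); im=cv2.imread(f"pics/w{n}.png")
    p=proj(C,(.441,.09,.02)).astype(int); x0,y0=max(p[0]-65,0),max(p[1]-100,0); print(n,x0,y0)
    a.append(cv2.resize(im[y0:y0+200,x0:x0+130],(390,600),interpolation=cv2.INTER_CUBIC))
cv2.imwrite("pics/c56.png",np.hstack(a))
E
```

```text
5 302 60
6 210 51
```

View pics/c56.png

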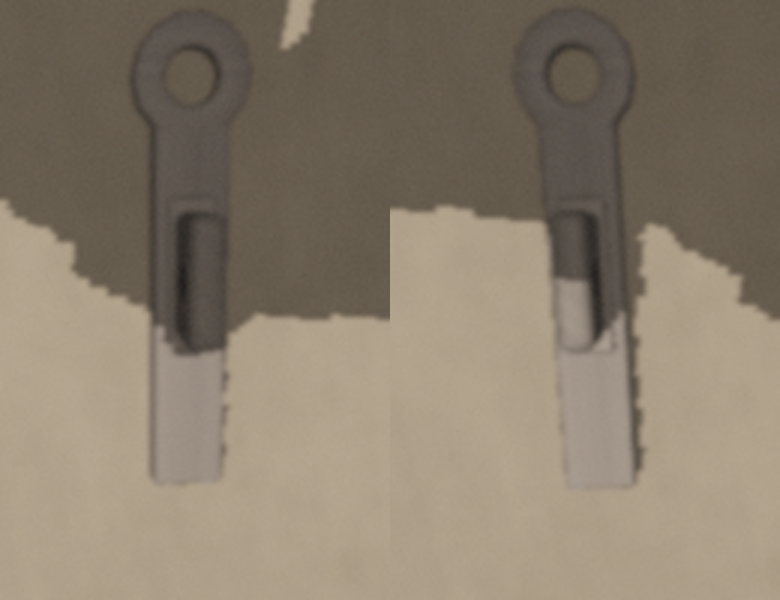

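The bar: eye hole at c5 (191,75) and c6 (184,73); tab top centre at c5 (208,281) and c6 (187,281); free end middle at c5 (188,481) and c6 (211,486).

```bash
python3 - <<'E'
from h import *
import pickle
C3,C4=[pickle.load(open(f"w{n}.pkl","rb")) for n in "56"]
a=lambda x,y:(302+(x-1)/3,60+(y-1)/3); b=lambda x,y:(210+(x-1)/3,51+(y-1)/3)
P={}
for n,p,q in [("eye",(191,75),(184,73)),("tab",(208,281),(187,281)),("end",(188,482),(211,486))]:
    X,e=tri([(C3,a(*p)),(C4,b(*q))]); P[n]=X; print(n,X.round(4),e)
d=(P["eye"]-P["end"])[:2]; y=np.degrees(np.arctan2(d[1],d[0]))-90; print("yaw",y,np.linalg.norm(d))
d/=np.linalg.norm(d); print("tab from eye",P["eye"][:2]-.054*d)
r=Ro.from_quat(manip.state()['tool_rot']).as_matrix(); print("tool x ang",np.degrees(np.arctan2(r[1,0],r[0,0])))
E
```

```text
eye [0.4332 0.1508 0.006 ] [[0.0, -0.1], [-0.0, 0.1]]
tab [0.4404 0.0972 0.0393] [[-0.0, 0.2], [0.0, -0.2]]
end [0.4472 0.0339 0.0097] [[0.0, -0.1], [-0.0, 0.1]]
yaw 6.843760677242997 0.11773369231705309
tab from eye [0.43960633 0.09718815]
tool x ang 94.91213499765908
```

Request:
{"op": "send_rows", "data": {
  "moves": [
    {"turn": [0, 0, 0.32], "xyz": [-0.02, 0.032, 0], "jaw": 0.4},
    {"turn": [0, 0, 0], "xyz": [-0.0203, 0.0322, -0.02], "jaw": 0.4},
    {"turn": [0, 0, 0], "xyz": [0, 0, -0.035], "jaw": 0.4},
    {"turn": [0, 0, 0], "xyz": [0, 0, -0.035], "jaw": 0.4},
    {"turn": [0, 0, 0], "xyz": [0, 0, -0.01], "jaw": 0.4},
    {"turn": [0, 0, 0], "xyz": [0, 0, 0], "jaw": 0.4},
    {"turn": [0, 0, 0], "xyz": [0, 0, 0], "jaw": 0.4}
  ]
}}

```text
clock: 7.32
ee_pos: [0.4417, 0.0968, 0.091]
tool_rot: [0.663, 0.748, 0.0, 0.0]
wrist_force: [0.2, -0.3, 1.0]
grip_width: 0.602
grip_force: 0.0
```

```bash
python3 - <<'E'
from h import *
s=manip.state(); print(s['ee_pos'],s['grip_width']); r=Ro.from_quat(s['tool_rot']).as_matrix(); print("tool x ang",np.degrees(np.arctan2(r[1,0],r[0,0])),r[:,2])
E
```

```text
[0.44168531 0.09681129 0.09100379] 0.6016046059480334
tool x ang 96.86572375522951 [ 3.97043293e-04  2.72606850e-05 -9.99999921e-01]
```

Request:
{"op": "send_rows", "data": {
  "moves": [
    {"turn": [0, 0, 0], "xyz": [-0.0012, 0, -0.03], "jaw": 0.4},
    {"turn": [0, 0, 0], "xyz": [0, 0, -0.025], "jaw": 0.4},
    {"turn": [0, 0, 0], "xyz": [0, 0, -0.009], "jaw": 0.4},
    {"turn": [0, 0, 0], "xyz": [0, 0, 0], "jaw": 0.4},
    {"turn": [0, 0, 0], "xyz": [0, 0, 0], "jaw": 0.4},
    {"turn": [0, 0, 0], "xyz": [0, 0, 0], "jaw": 1},
    {"turn": [0, 0, 0], "xyz": [0, 0, 0], "jaw": 1},
    {"turn": [0, 0, 0], "xyz": [0, 0, 0], "jaw": 1},
    {"turn": [0, 0, 0], "xyz": [0, 0, 0], "jaw": 1},
    {"turn": [0, 0, 0], "xyz": [0, 0, 0], "jaw": 1},
    {"turn": [0, 0, 0], "xyz": [0, 0, 0], "jaw": 1},
    {"turn": [0, 0, 0], "xyz": [0, 0, 0], "jaw": 1}
  ]
}}

```text
clock: 8.32
ee_pos: [0.4404, 0.0972, 0.0265]
tool_rot: [0.663, 0.748, 0.0, 0.0]
wrist_force: [-2.2, -0.4, 6.7]
grip_width: 0.103
grip_force: 62.5
```

Request:
{"op": "send_rows", "data": {
  "moves": [
    {"turn": [0, 0, 0], "xyz": [0, 0, 0.03], "jaw": 1},
    {"turn": [0, 0, 0], "xyz": [0, 0, 0.03], "jaw": 1},
    {"turn": [0, 0, -0.42], "xyz": [0.002, -0.03, 0.02], "jaw": 1},
    {"turn": [0, 0, -0.42], "xyz": [0.002, -0.036, 0], "jaw": 1},
    {"turn": [0, 0, -0.42], "xyz": [0.002, -0.036, 0], "jaw": 1},
    {"turn": [0, 0, -0.42], "xyz": [0.002, -0.036, 0], "jaw": 1},
    {"turn": [0, 0, -0.42], "xyz": [0.002, -0.036, 0], "jaw": 1},
    {"turn": [0, 0, -0.42], "xyz": [0.002, -0.036, 0], "jaw": 1},
    {"turn": [0, 0, -0.42], "xyz": [0.002, -0.036, 0], "jaw": 1},
    {"turn": [0, 0, -0.42], "xyz": [0.002, -0.036, 0], "jaw": 1},
    {"turn": [0, 0, -0.42], "xyz": [0.002, -0.036, 0], "jaw": 1},
    {"turn": [0, 0, -0.42], "xyz": [0.0018, -0.036, 0], "jaw": 1}
  ]
}}

```text
clock: 9.32
ee_pos: [0.4596, -0.2587, 0.1059]
tool_rot: [0.811, 0.585, -0.0, -0.0]
wrist_force: [1.2, 0.6, -1.2]
grip_width: 0.099
grip_force: 61.3
```

Request:
{"op": "send_rows", "data": {
  "moves": [
    {"turn": [0, 0, 0], "xyz": [0, 0, 0], "jaw": 1},
    {"turn": [0, 0, 0], "xyz": [0, 0, 0], "jaw": 1},
    {"turn": [0, 0, 0], "xyz": [0, 0, 0], "jaw": 1}
  ]
}}

```text
clock: 9.57
ee_pos: [0.4596, -0.2565, 0.1056]
tool_rot: [0.811, 0.586, -0.0, -0.0]
wrist_force: [0.3, 0.6, -1.5]
grip_width: 0.101
grip_force: 61.3
```

```bash
python3 - <<'E'
from h import *
import pickle
s=manip.state();C=cam("wrist",s); im=manip.capture("wrist"); pickle.dump(C,open("w7.pkl","wb")); cv2.imwrite("pics/w7.png",im)
r=Ro.from_quat(s['tool_rot']).as_matrix(); print(s['ee_pos'],"tool x ang",np.degrees(np.arctan2(r[1,0],r[0,0])),r[:,2].round(4),s['wrist_force'].round(1),s['grip_width'])
p=proj(C,s['ee_pos']+[.017,.051,-.02]).astype(int); q=proj(C,(.477,-.206,.046)); x0,y0=max(p[0]-100,0),max(p[1]-60,0); print(p,q,x0,y0)
cv2.imwrite("pics/c7.png",cv2.resize(im[y0:y0+200,x0:x0+200],None,fx=3,fy=3,interpolation=cv2.INTER_CUBIC)[:600])
E
```

```text
[ 0.45961495 -0.25651417  0.1055853 ] tool x ang 71.70450072778914 [-8.e-04  6.e-04 -1.e+00] [ 0.3  0.6 -1.5] 0.10068577189910154
[315 191] [316.22059737 179.22871441] 215 131
```

View pics/c7.png

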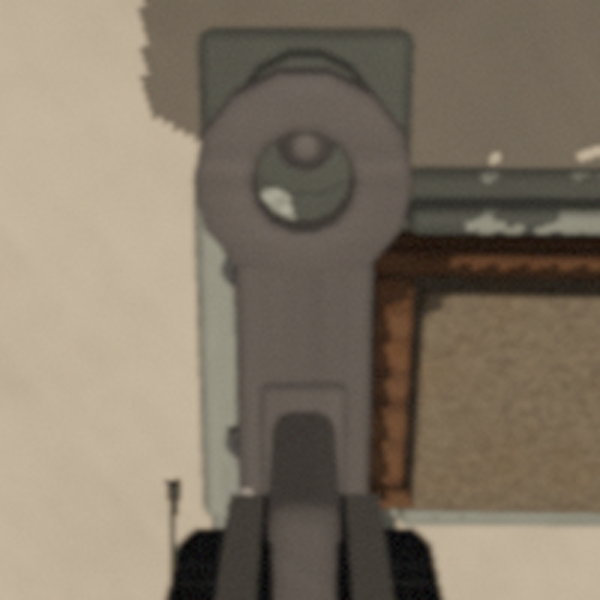

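The crop shows the eye ring above the post, with the hole at crop (303,181) and the post tip at (305,147) seen through it. The bar is parallel to the gate.

```bash
python3 - <<'E'
from h import *
import pickle
C=pickle.load(open("w7.pkl","rb")); f=lambda x,y:(215+(x-1)/3,131+(y-1)/3)
e=plane(C,f(303,181),.089); p=plane(C,f(305,147),.046); print(e,p,"shift",p-e)
L=[plane(C,f(*q),.089) for q in [(240,300),(243,450),(372,300),(372,450)]]
for i in(0,2):
    d=L[i]-L[i+1]; print("yaw",np.degrees(np.arctan2(d[1],d[0]))-90)
E
```

```text
[ 0.47710739 -0.20480937  0.089     ] [ 0.47698298 -0.20625617  0.046     ] shift [-0.00012441 -0.0014468  -0.043     ]
yaw -18.328372214042474
yaw -17.128729902566718
```

Request:
{"op": "send_rows", "data": {
  "moves": [
    {"turn": [0, 0, 0], "xyz": [0, -0.0013, -0.012], "jaw": 1},
    {"turn": [0, 0, 0], "xyz": [0, 0, -0.012], "jaw": 1},
    {"turn": [0, 0, 0], "xyz": [0, 0, -0.008], "jaw": 1},
    {"turn": [0, 0, 0], "xyz": [0, 0, -0.004], "jaw": 1},
    {"turn": [0, 0, 0], "xyz": [0, 0, 0], "jaw": 1}
  ]
}}

```text
clock: 10.03
ee_pos: [0.4596, -0.2574, 0.0688]
tool_rot: [0.81, 0.586, -0.0, -0.001]
wrist_force: [-0.5, 0.4, -1.7]
grip_width: 0.101
grip_force: 61.3
```

Request:
{"op": "send_rows", "data": {
  "moves": [
    {"turn": [0, 0, 0], "xyz": [0, 0, -0.004], "jaw": 1},
    {"turn": [0, 0, 0], "xyz": [0, 0, -0.003], "jaw": 1},
    {"turn": [0, 0, 0], "xyz": [0, 0, 0], "jaw": 1}
  ]
}}

```text
clock: 10.28
ee_pos: [0.4601, -0.2581, 0.0628]
tool_rot: [0.81, 0.586, 0.0, 0.0]
wrist_force: [1.1, 1.7, -0.4]
grip_width: 0.099
grip_force: 61.5
```

Request:
{"op": "send_rows", "data": {
  "moves": [
    {"turn": [0, 0, 0], "xyz": [0, 0, -0.003], "jaw": 1},
    {"turn": [0, 0, 0], "xyz": [0, 0, -0.003], "jaw": 1}
  ]
}}

```text
clock: 10.45
ee_pos: [0.4604, -0.2583, 0.0574]
tool_rot: [0.811, 0.586, 0.0, 0.001]
wrist_force: [1.2, 2.8, -1.5]
grip_width: 0.101
grip_force: 61.3
```

Request:
{"op": "send_rows", "data": {
  "moves": [
    {"turn": [0, 0, 0], "xyz": [0, 0, -0.003], "jaw": 1},
    {"turn": [0, 0, 0], "xyz": [0, 0, -0.002], "jaw": 1}
  ]
}}

```text
clock: 10.62
ee_pos: [0.4598, -0.258, 0.0514]
tool_rot: [0.811, 0.586, -0.0, -0.0]
wrist_force: [0.3, 2.6, 0.8]
grip_width: 0.102
grip_force: 61.6
```

Request:
{"op": "send_rows", "data": {
  "moves": [
    {"turn": [0, 0, 0], "xyz": [0, 0, -0.003], "jaw": 1},
    {"turn": [0, 0, 0], "xyz": [0, 0, -0.002], "jaw": 1},
    {"turn": [0, 0, 0], "xyz": [0, 0, 0], "jaw": 1}
  ]
}}

```text
clock: 10.87
ee_pos: [0.4595, -0.2581, 0.0461]
tool_rot: [0.811, 0.586, -0.0, -0.001]
wrist_force: [0.9, 0.3, -3.5]
grip_width: 0.102
grip_force: 61.1
```

Request:
{"op": "send_rows", "data": {
  "moves": [
    {"turn": [0, 0, 0], "xyz": [0, 0, -0.002], "jaw": 1},
    {"turn": [0, 0, 0], "xyz": [0, 0, -0.001], "jaw": 1}
  ]
}}

```text
clock: 11.03
ee_pos: [0.46, -0.2584, 0.0445]
tool_rot: [0.811, 0.586, -0.0, 0.0]
wrist_force: [-7.1, 4.3, 19.9]
grip_width: 0.101
grip_force: 64.4
```

```bash
python3 - <<'E'
from h import *
s=manip.state(); im=manip.capture("wrist"); cv2.imwrite("pics/w8.png",im); print(s['wrist_force'],s['moment'],s['ee_pos'])
a=manip.capture("scene"); b=manip.capture("top"); cv2.imwrite("pics/s8.png",a); cv2.imwrite("pics/t8.png",b)
p=proj(cam("scene"),(.46,-.257,.03)).astype(int); print(p)
A=cv2.resize(a[p[1]-45:p[1]+45,p[0]-60:p[0]+60],(400,300),interpolation=cv2.INTER_CUBIC)
B=cv2.resize(im[100:400,120:520],(400,300)); cv2.imwrite("pics/c8.png",np.hstack([A,B]))
E
```

```text
[-7.1097681   4.31716823 19.90319182] [ 0.82757206  1.46141531 -0.00468481] [ 0.45999404 -0.2584257   0.0444508 ]
[386 219]
```

View pics/c8.png

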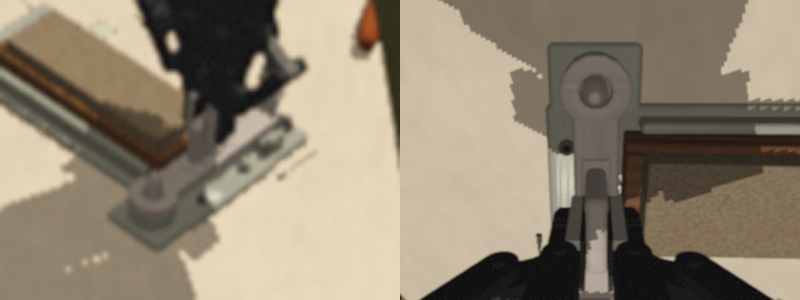

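The crops show the post standing through the eye and the bar lying across the gate. Next I'll release and check the free end.

Request:
{"op": "send_rows", "data": {
  "moves": [
    {"turn": [0, 0, 0], "xyz": [0, 0, 0.001], "jaw": 0.4},
    {"turn": [0, 0, 0], "xyz": [0, 0, 0], "jaw": 0.4},
    {"turn": [0, 0, 0], "xyz": [0, 0, 0], "jaw": 0.4},
    {"turn": [0, 0, 0], "xyz": [0, 0, 0], "jaw": 0.4},
    {"turn": [0, 0, 0], "xyz": [0, 0, 0.03], "jaw": 0.4},
    {"turn": [0, 0, 0], "xyz": [0, 0, 0.03], "jaw": 0.4},
    {"turn": [0, 0, 0], "xyz": [-0.025, -0.025, 0.03], "jaw": 1},
    {"turn": [0, 0, 0], "xyz": [-0.025, -0.03, 0.03], "jaw": 1},
    {"turn": [0, 0, 0], "xyz": [0, 0, 0.025], "jaw": 1},
    {"turn": [0, 0, 0], "xyz": [0, 0, 0], "jaw": 1},
    {"turn": [0, 0, 0], "xyz": [0, 0, 0], "jaw": 1}
  ]
}}

```text
clock: 12.1
ee_pos: [0.4165, -0.3065, 0.1832]
tool_rot: [0.811, 0.585, 0.0, 0.001]
wrist_force: [0.3, -0.4, -0.7]
grip_width: -0.0
grip_force: 0.0
```

```bash
python3 - <<'E'
from h import *
import pickle
s=manip.state();C=cam("wrist",s); im=manip.capture("wrist"); pickle.dump(C,open("w9.pkl","wb")); cv2.imwrite("pics/w9.png",im)
p=proj(C,(.460,-.255,.03)).astype(int); x0,y0=p[0]-100,max(p[1]-75,0); print(x0,y0,s['ee_pos'])
cv2.imwrite("pics/c9.png",cv2.resize(im[y0:y0+200,x0:x0+200],(600,600),interpolation=cv2.INTER_CUBIC))
E
```

```text
245 75 [ 0.41648135 -0.30652948  0.18321313]
```

View pics/c9.png

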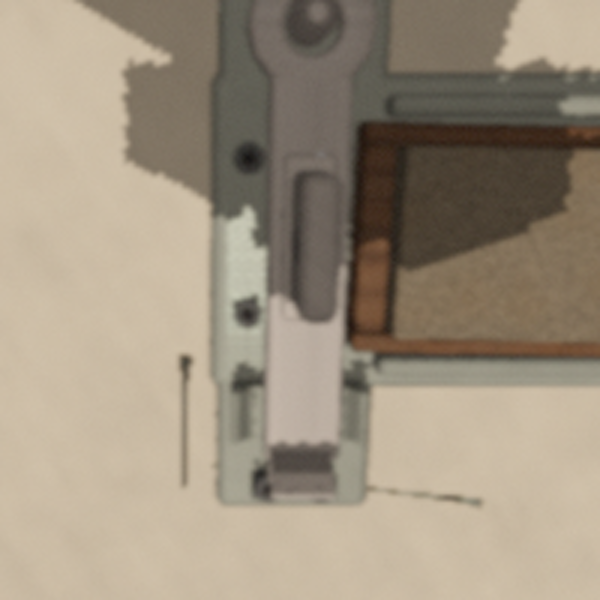

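The crop shows the bar lying between the lugs with its eye on the post and its end at the catch (crop (303,445)). The stone is home. I'll probe and press the free end with shut fingers to make sure of the catch.

Request:
{"op": "send_rows", "data": {
  "moves": [
    {"turn": [0, 0, 0], "xyz": [0.0155, 0.0055, -0.03], "jaw": 1},
    {"turn": [0, 0, 0], "xyz": [0.0155, 0.0055, -0.03], "jaw": 1},
    {"turn": [0, 0, 0], "xyz": [0, 0, -0.03], "jaw": 1},
    {"turn": [0, 0, 0], "xyz": [0, 0, -0.03], "jaw": 1},
    {"turn": [0, 0, 0], "xyz": [0, 0, -0.01], "jaw": 1},
    {"turn": [0, 0, 0], "xyz": [0, 0, 0], "jaw": 1},
    {"turn": [0, 0, 0], "xyz": [0, 0, 0], "jaw": 1}
  ]
}}

```text
clock: 12.73
ee_pos: [0.4474, -0.2949, 0.0524]
tool_rot: [0.81, 0.586, -0.0, -0.0]
wrist_force: [0.8, -0.5, 0.9]
grip_width: -0.002
grip_force: 0.0
```

Request:
{"op": "send_rows", "data": {
  "moves": [
    {"turn": [0, 0, 0], "xyz": [0, 0, -0.005], "jaw": 1},
    {"turn": [0, 0, 0], "xyz": [0, 0, -0.005], "jaw": 1},
    {"turn": [0, 0, 0], "xyz": [0, 0, 0], "jaw": 1}
  ]
}}

```text
clock: 12.98
ee_pos: [0.4473, -0.2951, 0.0423]
tool_rot: [0.811, 0.586, 0.0, 0.0]
wrist_force: [1.0, 0.7, -0.5]
grip_width: -0.001
grip_force: 0.0
```

Request:
{"op": "send_rows", "data": {
  "moves": [
    {"turn": [0, 0, 0], "xyz": [0, 0, -0.004], "jaw": 1},
    {"turn": [0, 0, 0], "xyz": [0, 0, -0.004], "jaw": 1}
  ]
}}

```text
clock: 13.15
ee_pos: [0.4475, -0.2952, 0.0345]
tool_rot: [0.811, 0.586, 0.0, 0.001]
wrist_force: [-0.5, -0.5, -0.3]
grip_width: 0.001
grip_force: 0.0
```

Request:
{"op": "send_rows", "data": {
  "moves": [
    {"turn": [0, 0, 0], "xyz": [0, 0, -0.003], "jaw": 1}
  ]
}}

```text
clock: 13.23
ee_pos: [0.4473, -0.2951, 0.031]
tool_rot: [0.811, 0.586, 0.0, 0.0]
wrist_force: [-0.3, 0.3, -0.2]
grip_width: -0.0
grip_force: 0.0
```

Request:
{"op": "send_rows", "data": {
  "moves": [
    {"turn": [0, 0, 0], "xyz": [0, 0, -0.002], "jaw": 1}
  ]
}}

```text
clock: 13.32
ee_pos: [0.4472, -0.295, 0.0288]
tool_rot: [0.811, 0.586, -0.0, -0.0]
wrist_force: [-0.3, 0.0, 0.3]
grip_width: -0.0
grip_force: 0.0
```

Request:
{"op": "send_rows", "data": {
  "moves": [
    {"turn": [0, 0, 0], "xyz": [0, 0, -0.001], "jaw": 1},
    {"turn": [0, 0, 0], "xyz": [0, 0, -0.0007], "jaw": 1}
  ]
}}

```text
clock: 13.48
ee_pos: [0.4473, -0.295, 0.028]
tool_rot: [0.811, 0.586, -0.0, -0.0]
wrist_force: [-8.0, 3.9, 17.9]
grip_width: 0.001
grip_force: 8.7
```

Request:
{"op": "send_rows", "data": {
  "moves": [
    {"turn": [0, 0, 0], "xyz": [0, 0, -0.0004], "jaw": 1},
    {"turn": [0, 0, 0], "xyz": [0, 0, 0], "jaw": 1}
  ]
}}

```text
clock: 13.65
ee_pos: [0.4473, -0.295, 0.028]
tool_rot: [0.811, 0.586, -0.0, -0.0]
wrist_force: [-5.9, 3.7, 12.3]
grip_width: -0.001
grip_force: 6.8
```

Request:
{"op": "send_rows", "data": {
  "moves": [
    {"turn": [0, 0, 0], "xyz": [0, 0, 0.02], "jaw": 1},
    {"turn": [0, 0, 0], "xyz": [0, 0, 0.04], "jaw": 1},
    {"turn": [0, 0, 0], "xyz": [-0.015, -0.005, 0.04], "jaw": 1},
    {"turn": [0, 0, 0], "xyz": [-0.015, -0.005, 0.04], "jaw": 1},
    {"turn": [0, 0, 0], "xyz": [0, 0, 0.015], "jaw": 1},
    {"turn": [0, 0, 0], "xyz": [0, 0, 0], "jaw": 1},
    {"turn": [0, 0, 0], "xyz": [0, 0, 0], "jaw": 1},
    {"turn": [0, 0, 0], "xyz": [0, 0, 0], "jaw": 1}
  ]
}}

```text
clock: 14.32
ee_pos: [0.418, -0.3044, 0.1785]
tool_rot: [0.81, 0.586, -0.0, -0.001]
wrist_force: [0.1, 0.1, -0.7]
grip_width: 0.005
grip_force: 0.0
```

```bash
python3 - <<'E'
from h import *
import pickle
C9=pickle.load(open("w9.pkl","rb")); f=lambda x,y:(245+(x-1)/3,75+(y-1)/3)
post=np.array([.477,-.206]); v=np.array([.316,.949]);u=np.array([.949,-.316])
g=lambda p:(round(u@(p[:2]-post)*1e3,1),round(v@(p[:2]-post)*1e3,1))
print("bar visible end",g(plane(C9,f(303,445),.029)))
print("end edges",g(plane(C9,f(270,440),.028)),g(plane(C9,f(338,440),.028)))
print("eye",g(plane(C9,f(312,20),.028)))
print("stone near end",g(plane(C9,f(360,126),.03)),g(plane(C9,f(350,347),.03)))
s=manip.state(); C=cam("wrist",s); im=manip.capture("wrist"); p9=cv2.imread("pics/w9.png")
# row profile along bar centreline toward free end, holder y -80..-135 at z=.029
for n,Ci,I in(("w9",C9,p9),("now",C,im)):
    print(n,[(k,int(I[tuple(proj(Ci,[*(post-v*k/1e3),.029]).round().astype(int)[::-1])].mean())) for k in range(84,140,3)])
C3=pickle.load(open("w3.pkl","rb"))
for n,c in(("catch plate top/bottom w3",[plane(C3,(287+197/3,39+y/3),.029) for y in(527,545,570)]),("w9",[plane(C9,f(303,y),.029) for y in(445,474,496)])): print(n,[g(x) for x in c])
T=manip.capture("top"); t0=cv2.imread("pics/top0.png"); print("can diff",np.abs(T[160:215,185:240].astype(int)-t0[160:215,185:240]).mean())
E
```

```text
bar visible end (np.float64(1.2), np.float64(-113.5))
end edges (np.float64(-8.4), np.float64(-112.3)) (np.float64(11.5), np.float64(-112.3))
eye (np.float64(0.4), np.float64(-0.5))
stone near end (np.float64(13.7), np.float64(-26.2)) (np.float64(13.5), np.float64(-84.7))
w9 [(84, 175), (87, 175), (90, 176), (93, 175), (96, 175), (99, 174), (102, 175), (105, 174), (108, 175), (111, 175), (114, 95), (117, 72), (120, 72), (123, 104), (126, 108), (129, 153), (132, 159), (135, 183), (138, 184)]
now [(84, 174), (87, 174), (90, 174), (93, 173), (96, 175), (99, 174), (102, 174), (105, 174), (108, 174), (111, 173), (114, 106), (117, 72), (120, 73), (123, 104), (126, 111), (129, 151), (132, 176), (135, 183), (138, 183)]
catch plate top/bottom w3 [(np.float64(1.0), np.float64(-116.4)), (np.float64(1.1), np.float64(-121.9)), (np.float64(1.3), np.float64(-129.6))]
w9 [(np.float64(1.2), np.float64(-113.5)), (np.float64(1.5), np.float64(-122.4)), (np.float64(1.7), np.float64(-129.2))]
can diff 8.619283746556475
```

```bash
python3 - <<'E'
from h import *
a=cv2.imread("pics/scene0.png"); b=manip.capture("scene")
t=a[255:335,205:255]; r=cv2.matchTemplate(b[235:355,185:275],t,cv2.TM_CCOEFF_NORMED); print(cv2.minMaxLoc(r)[1::2])
print(manip.state()['clock'])
E
```

```text
(0.9997157454490662, (20, 20))
14.4667
```

Can unmoved.

```bash
python3 -c "
from station import manip
print(manip.hand_in())"
```

```text
the job is handed in; nothing more can be done
None
```

The job is handed in at 14.5 s: the stone is home against the stop, the keeper bar is hung on the post and seated flat, and the catch covers the last 4 mm or so of its free end; the oil can was not moved.

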